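# Draw the steel box bolt with the hooked rod

### The arm

A 6-joint arm with a two-finger parallel gripper is mounted at the origin on a cart in front of the work surface, level with it; the furniture and walls round the work are solid. World frame = base frame: x ahead of the robot, y to its left, z up, the work surface at z = 0. Lengths are in m, angles in rad, forces in N, time in s.
With the tool pointing down it reaches from about 0.325 to 1 m from the base axis. Payload 5.1 kg.
Tool frame: the origin (TCP) lies at the very end of the fingers, on their centre line; the grasp point (between the pads) lies 19 mm behind it; y points along the fingers, x is the direction in which the jaws open and shut, and the axes are right-handed (so a half turn about y gives the same grasp; the last joint's range is limited). The gripper opens to 85 mm and grips with 20 to 120 N. Pads are 22 mm wide; open, the fingers measure 114 mm over their backs; the gripper's body (76 mm by 85 mm) begins 54 mm behind the grasp point. The pads swing forward as they close: fully open they stand 13 mm farther back than shut.
Start: joints at [-1.282, 0.124, 1.65, -0, 1.367, -0.083], TCP at [0.236, -0.606, 0.231] pointing down, gripper open.
Joint ranges: [-2.61, 2.61], [-1.02, 2.33], [0.03, 2.71], [-1.35, 4.49], [0.32, 2.68], [-2.91, 2.91]. Speed limits (rad/s): [2.57, 2.57, 3.14, 3.14, 3.14, 3.14].

### API

Orientations are given as a rotation vector (axis times angle).
In Python, from station import r gives the robot as it stands.
- The arm moves only by the shell command python3 -m handwheel 'ROWS' [FORCE]. ROWS is JSON, a list of rows, each a list of 3 entries, a list of its own where there are three numbers: the gripper's target within -1 to 1 (fully open at 1, half-way at 0, shut at -1), then the shift along the tool's x, y, z in m, then the turn, a rotation vector about the tool's x, y, z in degrees. A call has 1 to 5 rows; each row is the pose to reach, as a shift and turn from the pose commanded when the call began, along the tool's axes at that moment; what a row does not reach only later rows make up. A row lasts 1/12 s, in which the tool goes at most 41.7 mm and 7.16 degrees, less where a joint would pass 70% of its speed; a pose out of reach is approached as far as the arm can. A call with a gripper value outside its range is refused whole. The fingers move at their own pace and stop on an object; FORCE is the grip in N (left out, the last holds). Time passes only in rows, so rows that repeat a pose let the fingers close. It gives the time, the measured TCP pose, the force and the opening at its end, in the units of the state.
- r.sense(): the state, without advancing time (a new reading comes with each control period).
- r.get_image(name): name is "scene" or "side" or "wrist"; returns the picture (384x512x3 uint8, blue, green, red); there is no depth.
- r.camera_params(name): a dict with "fov_y" (degrees; the focal length in pixels is half the picture's height over the tangent of half this angle, whatever the lens; pixels are square), "cx", "cy" (the principal point, pixels), "rvec" (rotation vector, rad) and "tvec" (3), from world to camera coordinates, as OpenCV has them; the wrist camera has in their place "hand_eye" (4x4, takes a point from camera to tool coordinates, whose origin is the TCP and whose axes are the tool frame's). Camera axes: x right, y down, z forward; pixel columns grow to the right and rows downward; lengths in m; the calibration is good to about 2 mm. The wrist camera is an equidistant fisheye: a pixel r from the principal point sees the ray r / f radians off the axis. A picture is of the moment at which its call begins: read the wrist's pose just before it. camera_params takes no time and is no camera call.
- r.close_job(): hands the job in, once; it reports no verdict.
Trained networks look in the newest picture that a camera, given by its name, has taken for a name from the list of things; names that differ only in an ending like _2 or _b are one class to them, and where a whole thing is asked for, a point or a joint stands for the part that bears it (a point fixed in the world has none). Each returns a list of dicts, best first, with "confidence" (0 to 1); they miss things now and then, are a little off and sometimes report something else, mostly with a low value. They report only what shows in the picture. A call takes as long as a camera call.
- r.spot_in(camera, query): "point" ([x, y, z] in m, in the coordinates of the camera as it stood for that picture, good to about 4 mm: the middle of the surface that is visible of it).
- r.outline_of(camera, query): "region" (384x512 bool, what is visible of it).
- r.spot_point(camera, query): "point" ([x, y, z] in m, in the coordinates of the camera as it stood for that picture, good to about 4 mm: a listed point, or the origin of a listed thing).
The state is a dict: "t": time; "joint_positions": joint angles; "qvel": joint speeds; "joint_efforts": joint torques, N m; "eef_pos": TCP position; "orientation": TCP orientation; "ft_force": force on the tool from outside, world axes, zero at the start; "moment": the same for the moment, N m; "finger_gap": opening from 0.0 (shut) to 1.0 (fully open).
Only numpy, scipy, OpenCV 4.12 (cv2) and the standard library are available. Lean on these libraries where they do the work, as an engineer would, in place of code of your own. Each camera call takes 0.05 s, during which the arm holds its last target.

### The job

Take the hooked rod by its wooden handle, catch the upright knob of the bolt on the low grey steel box beside the balance with the hook, and draw the bolt fully open towards you. Keep the hand off the bolt. Then lift the rod clear of the knob and lay it back down on the worktop, clear of the box.

Things in the scene. Friction and masses are not known exactly. Their poses are not given: they have to be found in the camera images.
- hook_rod: Hooked rod, 150 g, lying flat on its wooden block handle: 120 long (x -60 to 60), 20 wide (y), 32 high; pinch it across y at x 0 to 40 (centre of mass near x 12). An 8 mm steel bar, axis at z 16, runs on along +x and ends in a flat J-hook turned to +y. Whole: x -60 to 282, y -10 to 46. Origin: middle of the handle's underside, on the worktop at the start; x towards the hook, z up. mm.
- hook_throat (a point): Middle of the hook's mouth, at x 268, y 21, z 16 mm of hook_rod, same axes. The mouth is 34 wide (y) between the bar and the hook's return lip, open towards the handle (-x), above and below, so it can be lowered over a knob. Inside face of the closed end: 6 mm beyond this point (+x); the lip's tip is 20 mm back (-x).
- bolt_knob (a point): Point 95 mm above the worktop on the axis of the bolt's knob, an upright steel post 12 dia., free from 80 to 118 above the worktop. Moves with the bolt; x: along the bolt, away from the robot; z up. The bolt lies along the mid-line of a fixed grey box 240 long (x) by 124 wide, lid 56 high, staples on it to 79 high; shut, the knob is 28 behind the box's middle (front face 150 ahead).
- bolt (a joint): Travel of the bolt in m: 0 = fully shut, 0.060 = fully open, at its stop. It slides along -x of bolt_knob (towards the robot) with about 2 N of friction, stays where it is left, and starts 0 to 8 mm drawn.

How it is judged:
By the outcome, as a careful person would: the job done as asked, in the order asked, and still so for the second after the job is handed in, with the robot touching nothing.
It also fails if it takes over 48 s, if anything falls off the work surface, if the arm or the gripper's body presses on something with over 40 N, if the wrist force passes 120 N, or if a joint passes its speed limit or range.

## Working session

There is one attempt and no reset: what is moved stays moved. The work goes in short steps, Python scripts to look and compute and a shell command to move; the robot and the scene stay as the last step left them, time stands still between calls to the robot, and variables do not carry over. Pictures are saved under pics/ and viewed, and the job is handed in when it is done.

```bash
ls; mkdir -p pics
cat > h.py <<'E'
import numpy as np, cv2
from scipy.spatial.transform import Rotation as R
from station import r
def pose():
    s=r.sense(); T=np.eye(4); T[:3,:3]=R.from_rotvec(s['orientation']).as_matrix(); T[:3,3]=s['eef_pos']; return T
def c2w(name,p,T=None):
    c=r.camera_params(name); p=np.array(p)
    if 'hand_eye' in c:
        M=(pose() if T is None else T)@np.array(c['hand_eye']); return M[:3,:3]@p+M[:3,3]
    Rm=cv2.Rodrigues(np.array(c['rvec'],float))[0]; return Rm.T@(p-np.array(c['tvec']).ravel())
def find(name,qs):
    for q in qs:
        for f in ('spot_point','spot_in'):
            try:
                for d in getattr(r,f)(name,q)[:2]: print(name,q,f,round(d['confidence'],2),np.round(c2w(name,d['point']),4))
            except Exception as e: print(q,f,e)
E
python3 - <<'E'
from h import *
s=r.sense(); print(s); print(np.round(pose(),3))
for n in('scene','side'):
    cv2.imwrite(f'pics/{n}0.png',r.get_image(n)); 
    find(n,['hook_rod','hook_throat','bolt_knob'])
print(r.sense()['t'])
E
```

```text
pics
{'t': 0.0, 'joint_positions': array([-1.28163051e+00,  1.24550750e-01,  1.65168189e+00,  3.41144000e-06,
        1.36749906e+00, -8.26233058e-02]), 'qvel': array([ 7.67106343e-04, -9.13662783e-04, -1.06738903e-05,  4.90572359e-05,
        2.75506327e-04, -4.28230324e-04]), 'joint_efforts': array([-2.59414577e-03, -4.23608816e+01, -3.65454841e+01, -2.36588958e-04,
        6.95234208e-03,  1.64585828e-05]), 'eef_pos': array([ 0.23591793, -0.60501669,  0.23001882]), 'orientation': array([-1.36107303,  0.93229908, -0.92956307]), 'ft_force': array([ 0.13632116, -0.01652566,  0.41543893]), 'moment': array([ 0.04070485, -0.03734583,  0.06972381]), 'finger_gap': 1.0033706989497722}
[[ 0.363 -0.001  0.932  0.236]
 [-0.932  0.002  0.363 -0.605]
 [-0.002 -1.     0.     0.23 ]
 [ 0.     0.     0.     1.   ]]
scene hook_rod spot_in 0.39 [ 0.4455 -0.0473  0.0212]
scene hook_throat spot_in 0.47 [ 0.4413 -0.0438  0.0229]
side hook_rod spot_point 0.79 [ 0.461  -0.1697 -0.0025]
side hook_rod spot_in 0.56 [ 0.4519 -0.1545  0.0172]
side hook_throat spot_point 0.6 [0.4073 0.0955 0.0101]
side hook_throat spot_in 0.59 [ 0.4547 -0.153   0.0163]
side bolt_knob spot_point 0.88 [ 0.5893 -0.4816  0.0951]
side bolt_knob spot_point 0.41 [0.4089 0.0981 0.0076]
side bolt_knob spot_in 0.69 [ 0.5833 -0.4876  0.0706]
0.7
```

View pics/scene0.png

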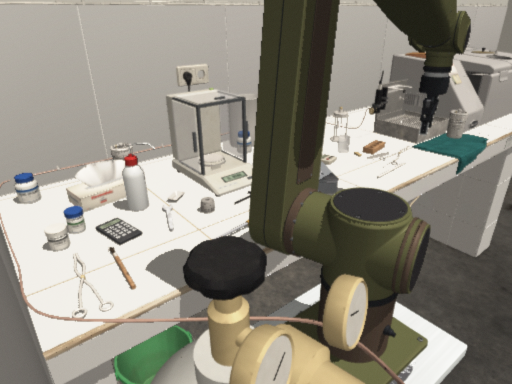

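View pics/side0.png

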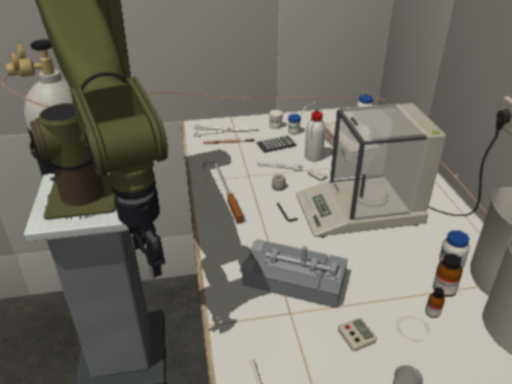

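Run:
```python
import cv2
i=cv2.imread('pics/side0.png')
cv2.imwrite('pics/s1.png',cv2.resize(i[225:315,230:360],None,fx=6,fy=6,interpolation=cv2.INTER_CUBIC))
cv2.imwrite('pics/s2.png',cv2.resize(i[150:235,190:290],None,fx=6,fy=6,interpolation=cv2.INTER_CUBIC))
```

```text
(no output)
```

View pics/s1.png

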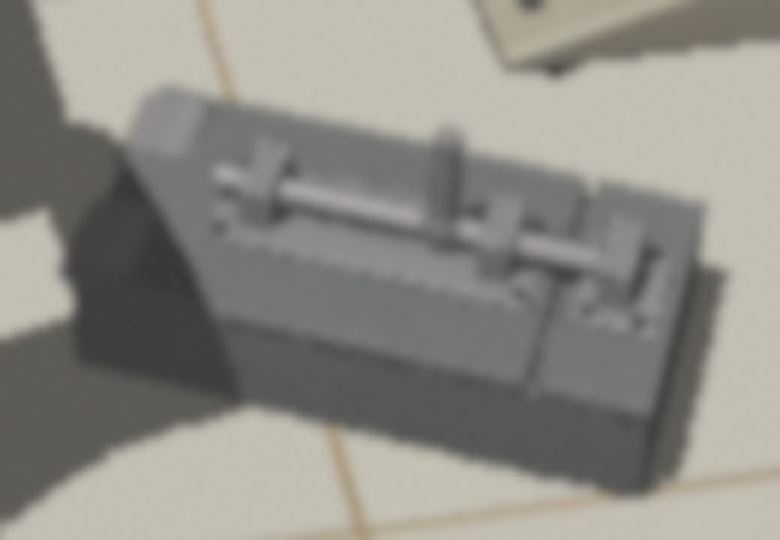

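View pics/s2.png

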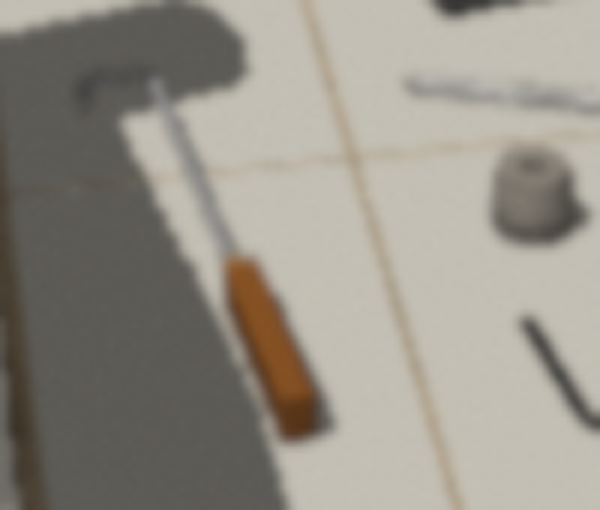

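```bash
cat >> h.py <<'E'
def ray(name,u,v,z):
    c=r.camera_params(name); f=192/np.tan(np.radians(c['fov_y'])/2)
    Rm=cv2.Rodrigues(np.array(c['rvec'],float))[0]; t=np.array(c['tvec']).ravel()
    d=Rm.T@np.array([(u-c['cx'])/f,(v-c['cy'])/f,1]); o=-Rm.T@t
    return o+d*(z-o[2])/d[2]
E
python3 - <<'E'
from h import *
def p(a,b,z,o=(230,225)):return np.round(ray('side',a/6+o[0],b/6+o[1],z),4)
print(r.camera_params('side')['tvec'])
for l,a,b,z in [('knobtop',449,132,.118),('BL',705,207,.056),('BR',650,412,.056),('FL',165,92,.056),('bolt f',220,172,.068),('bolt b',595,252,.068),('nearbotback',640,490,0)]: print(l,p(a,b,z))
for l,a,b,z in [('hfront',240,258,.032),('hback',297,400,.032),('hook corner',155,82,.016),('lip corner',82,88,.016),('lip tip',85,108,.016),('hand bot',300,437,0)]: print(l,p(a,b,z,(190,150)))
k=p(449,132,.118); 
a=p(595,252,.068)-p(220,172,.068); print(np.degrees(np.arctan2(a[1],a[0])))
a=p(705,207,.056)-p(165,92,.056); print(np.degrees(np.arctan2(a[1],a[0])))
a=p(240,258,.032,(190,150))-p(297,400,.032,(190,150)); print(np.degrees(np.arctan2(a[1],a[0])))
E
```

```text
[-0.54585359  0.02356514  1.52698278]
knobtop [ 0.5896 -0.4889  0.118 ]
BL [ 0.7036 -0.486   0.056 ]
BR [ 0.6455 -0.5908  0.056 ]
FL [ 0.4958 -0.3751  0.056 ]
bolt f [ 0.5068 -0.4423  0.068 ]
bolt b [ 0.646  -0.5152  0.068 ]
nearbotback [ 0.6502 -0.5809  0.    ]
hfront [ 0.4571 -0.1165  0.032 ]
hback [ 0.4684 -0.2376  0.032 ]
hook corner [0.4349 0.0865 0.016 ]
lip corner [0.3934 0.0875 0.016 ]
lip tip [0.3931 0.066  0.016 ]
hand bot [ 0.4709 -0.2263  0.    ]
-27.64136106242682
-28.088226748019924
95.3309081005841
```

```bash
cat >> h.py <<'E'
def togo(p,yaw):
    """shift+turn in tool axes to a tool-down pose with tool x at yaw (deg)"""
    T=pose(); a=np.radians(yaw); X=np.array([np.cos(a),np.sin(a),0]); Y=np.array([0,0,-1.]); G=np.c_[X,Y,np.cross(X,Y)]
    d=T[:3,:3].T@(np.array(p)-T[:3,3]); w=R.from_matrix(T[:3,:3].T@G).as_rotvec(degrees=True)
    s=r.sense(); print('t',round(s['t'],2),'tcp',np.round(T[:3,3],4),'yaw',round(np.degrees(np.arctan2(T[1,0],T[0,0])),2),'F',np.round(s['ft_force'],1),'gap',round(s['finger_gap'],3))
    print('shift',np.round(d,4),'turn',np.round(w,2))
E
python3 - <<'E'
from h import *
for l,u,v,z in [('bal front near',330,235,0),('bal front far',297,190,0),('bal top',340,112,.25),('b',352,150,.25),('bottle',315,160,0),('allen',280,204,0),('allen2',296,220,0),('cyl',279,189,0)]: print(l,np.round(ray('side',u,v,z),3))
togo([.4605,-.159,.23],5.5)
E
```

```text
bal front near [ 0.713 -0.326 -0.   ]
bal front far [ 0.676 -0.093  0.   ]
bal top [ 0.804 -0.065  0.25 ]
b [ 0.763 -0.286  0.25 ]
bottle [0.784 0.074 0.   ]
allen [ 0.606 -0.157  0.   ]
allen2 [ 0.635 -0.242  0.   ]
cyl [ 0.62  -0.078  0.   ]
t 0.7 tcp [ 0.2361 -0.6056  0.2314] yaw -68.7 F [ 0.6 -0.  -0.1] gap 1.002
shift [-0.3346  0.0013  0.3713] turn [  0.  -74.2   0. ]
```

```bash
python3 -m handwheel '[[1,[-0.025,0,0.028],[0,-5.7,0]],[1,[-0.05,0,0.057],[0,-11.4,0]],[1,[-0.076,0,0.085],[0,-17.1,0]],[1,[-0.102,0,0.114],[0,-22.8,0]],[1,[-0.128,0,0.142],[0,-28.5,0]]]'
python3 - <<'E'
from h import *
togo([.4605,-.159,.23],5.5)
E
```

```text
t: 1.12
eef_pos: [0.3224, -0.4332, 0.2314]
orientation: [-1.501, 0.545, -0.546]
ft_force: [1.2, -1.0, 0.3]
finger_gap: 1.002
t 1.12 tcp [ 0.3224 -0.4332  0.2314] yaw -39.95 F [ 1.2 -1.   0.3] gap 1.002
shift [-0.0702  0.0014  0.2989] turn [ 0.000e+00 -4.545e+01  2.000e-02]
```

```bash
python3 -m handwheel '[[1,[-0.009,0,0.037],[0,-5.7,0]],[1,[-0.018,0,0.074],[0,-11.4,0]],[1,[-0.026,0,0.111],[0,-17.1,0]],[1,[-0.035,0,0.149],[0,-22.8,0]],[1,[-0.044,0,0.187],[0,-28.5,0]]]'
python3 - <<'E'
from h import *
togo([.4605,-.159,.23],5.5)
E
```

```text
t: 1.53
eef_pos: [0.4095, -0.2618, 0.2317]
orientation: [-1.566, 0.156, -0.158]
ft_force: [2.0, 0.6, -0.8]
finger_gap: 0.999
t 1.53 tcp [ 0.4095 -0.2618  0.2317] yaw -11.44 F [ 2.   0.6 -0.8] gap 0.999
shift [0.0296 0.0017 0.1109] turn [  0.03 -16.94   0.05]
```

```bash
python3 -m handwheel '[[1,[0.01,0,0.037],[0,-5.7,0]],[1,[0.02,0,0.074],[0,-11.4,0]],[1,[0.03,0,0.111],[0,-17,0]],[1,[0.03,0,0.111],[0,-17,0]],[1,[0.03,0,0.111],[0,-17,0]]]'
python3 - <<'E'
from h import *
togo([.4605,-.159,.23],5.5)
T=pose(); cv2.imwrite('pics/w1.png',r.get_image('wrist'))
print(r.camera_params('wrist'))
find('wrist',['hook_rod','hook_throat'])
cv2.imwrite('pics/side1.png',r.get_image('side')); find('side',['hook_rod','hook_throat'])
E
```

```text
t: 1.95
eef_pos: [0.4615, -0.1593, 0.2315]
orientation: [-1.57, -0.076, 0.075]
ft_force: [-0.4, -0.6, -0.5]
finger_gap: 1.0
t 1.95 tcp [ 0.4615 -0.1593  0.2315] yaw 5.51 F [-0.4 -0.6 -0.5] gap 1.0
shift [-0.001   0.0015  0.0004] turn [0.03 0.01 0.01]
{'fov_y': 65.70646984690485, 'cx': 249.59033390726088, 'cy': 189.9489095144442, 'hand_eye': array([[ 9.99998137e-01, -1.71045587e-03,  8.94438537e-04,
        -4.01204736e-04],
       [-1.37484691e-03, -3.05938204e-01,  9.52050379e-01,
        -1.42806510e-01],
       [-1.35479724e-03, -9.52049836e-01, -3.05939986e-01,
         7.69986958e-02],
       [ 0.00000000e+00,  0.00000000e+00,  0.00000000e+00,
         1.00000000e+00]])}
wrist hook_rod spot_point 0.62 [ 0.4619 -0.165   0.0018]
wrist hook_rod spot_in 0.81 [ 0.4582 -0.1302  0.0277]
wrist hook_throat spot_point 0.17 [ 0.4613 -0.1653 -0.0048]
wrist hook_throat spot_in 0.71 [ 0.4534 -0.1289  0.029 ]
side hook_rod spot_point 0.85 [ 0.4594 -0.1682 -0.004 ]
side hook_rod spot_in 0.85 [ 0.4543 -0.1544  0.0188]
side hook_throat spot_point 0.75 [0.4092 0.0985 0.0076]
side hook_throat spot_in 0.56 [ 0.4537 -0.1545  0.0175]
```

View pics/w1.png

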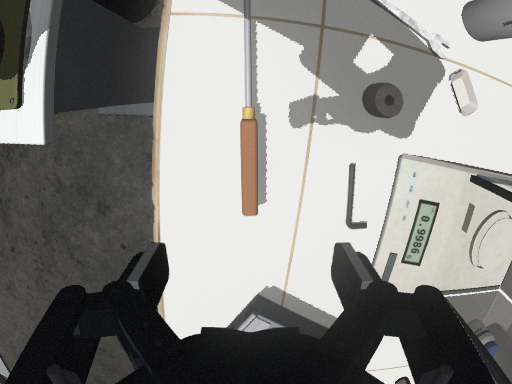

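```bash
cat >> h.py <<'E'
def wray(u,v,z,T):
    c=r.camera_params('wrist'); f=192/np.tan(np.radians(c['fov_y'])/2)
    a=np.array([u-c['cx'],v-c['cy']]); n=np.hypot(*a); th=n/f
    d=np.r_[a/n*np.sin(th),np.cos(th)]; M=T@np.array(c['hand_eye']); d=M[:3,:3]@d; o=M[:3,3]
    return np.round(o+d*(z-o[2])/d[2],4)
E
python3 - <<'E'
from h import *
i=cv2.imread('pics/w1.png'); cv2.imwrite('pics/w1c.png',cv2.resize(i[95:225,215:285],None,fx=4,fy=4,interpolation=cv2.INTER_CUBIC))
T=pose()
a=wray(248.5,121,.032,T);b=wray(250,208,.032,T)
print(a,b,wray(250,215,.032,T),wray(250,215,0.,T),wray(248.5,112,.016,T),wray(248.,10,.016,T))
E
```

```text
[ 0.4549 -0.112   0.032 ] [ 0.4661 -0.2176  0.032 ] [ 0.467 -0.227  0.032] [ 0.4683 -0.2403  0.    ] [ 0.454  -0.1024  0.016 ] [0.4421 0.0231 0.016 ]
```

View pics/w1c.png

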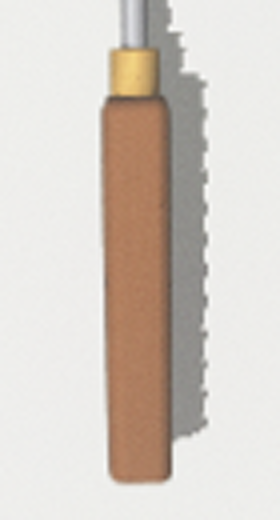

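```bash
python3 -m handwheel '[[1,[-0.002,0.035,0.006],[0,0,0]],[1,[-0.002,0.075,0.006],[0,0,0]],[1,[-0.002,0.115,0.006],[0,0,0]],[1,[-0.002,0.15,0.006],[0,0,0]],[1,[-0.002,0.17,0.006],[0,0,0]]]'
python3 - <<'E'
from h import *
togo([.4595,-.1536,.005],5.7)
T=pose(); cv2.imwrite('pics/w2.png',r.get_image('wrist'))
E
```

```text
t: 2.87
eef_pos: [0.4555, -0.1541, 0.0569]
orientation: [-1.567, -0.068, 0.076]
ft_force: [0.3, 0.1, -0.8]
finger_gap: 0.998
t 2.87 tcp [ 0.4555 -0.1541  0.0569] yaw 5.27 F [ 0.3  0.1 -0.8] gap 0.998
shift [ 0.0043  0.0518 -0.    ] turn [-0.18 -0.43 -0.3 ]
```

View pics/w2.png

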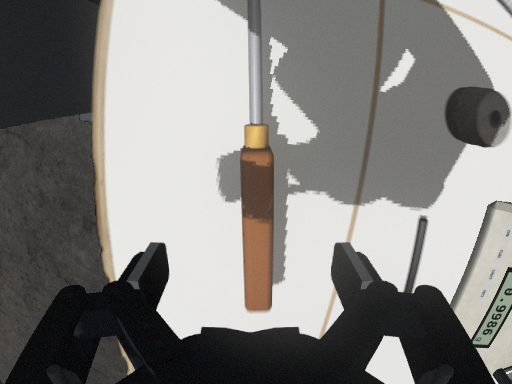

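```bash
python3 -m handwheel '[[1,[0,0.02,0],[0,0,0]],[1,[0,0.04,0],[0,0,0]],[1,[0,0.045,0],[0,0,0]],[1,[0,0.045,0],[0,0,0]],[1,[0,0.045,0],[0,0,0]]]'
python3 - <<'E'
from h import *
togo([.4595,-.1536,.005],5.7)
E
```

```text
t: 3.33
eef_pos: [0.459, -0.1555, 0.0174]
orientation: [-1.57, -0.073, 0.072]
ft_force: [-0.1, 0.2, 0.1]
finger_gap: 0.999
t 3.33 tcp [ 0.459  -0.1555  0.0174] yaw 5.29 F [-0.1  0.2  0.1] gap 0.999
shift [0.0007 0.0124 0.0019] turn [ 0.03 -0.41  0.05]
```

Lower the last bit and close.

```bash
python3 -m handwheel '[[1,[0.001,0.008,0.002],[0,-0.4,0]],[1,[0.001,0.012,0.002],[0,-0.4,0]],[1,[0.001,0.012,0.002],[0,-0.4,0]],[-1,[0.001,0.012,0.002],[0,-0.4,0]],[-1,[0.001,0.012,0.002],[0,-0.4,0]]]' 70;  python3 -m handwheel '[[-1,[0,0,0],[0,0,0]],[-1,[0,0,0],[0,0,0]],[-1,[0,0,0],[0,0,0]],[-1,[0,0,0],[0,0,0]],[-1,[0,0,0],[0,0,0]]]'
python3 - <<'E'
from h import *
togo([.4595,-.1536,.105],5.7)
T=pose(); cv2.imwrite('pics/w3.png',r.get_image('wrist'))
E
```

```text
t: 3.75
eef_pos: [0.4593, -0.1531, 0.0046]
orientation: [-1.57, -0.079, 0.078]
ft_force: [-0.1, -0.4, 1.1]
finger_gap: 0.746
t: 4.17
eef_pos: [0.4595, -0.1532, 0.0047]
orientation: [-1.57, -0.079, 0.078]
ft_force: [0.4, 0.3, 1.9]
finger_gap: 0.22
t 4.17 tcp [ 0.4595 -0.1532  0.0047] yaw 5.7 F [0.4 0.3 1.9] gap 0.22
shift [ 0.     -0.1003 -0.0004] turn [0.02 0.   0.04]
```

View pics/w3.png

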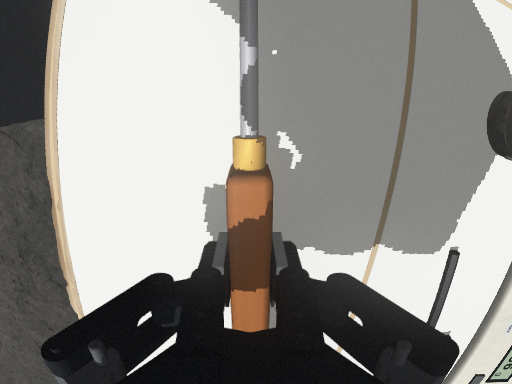

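```bash
python3 -m handwheel '[[-1,[0,-0.01,0],[0,0,0]],[-1,[0,-0.04,0],[0,0,0]],[-1,[0,-0.08,0],[0,0,0]],[-1,[0,-0.12,0],[0,0,0]],[-1,[0,-0.155,0],[0,0,0]]]'
python3 - <<'E'
from h import *
togo([.36,-.26,.165],-56)
T=pose(); cv2.imwrite('pics/w4.png',r.get_image('wrist'))
cv2.imwrite('pics/side4.png',r.get_image('side'))
E
```

```text
t: 4.63
eef_pos: [0.4588, -0.1528, 0.1617]
orientation: [-1.57, -0.078, 0.078]
ft_force: [0.9, -0.1, -0.4]
finger_gap: 0.221
t 4.63 tcp [ 0.4588 -0.1528  0.1617] yaw 5.71 F [ 0.9 -0.1 -0.4] gap 0.221
shift [-0.1089 -0.0033 -0.0968] turn [0.000e+00 6.171e+01 2.000e-02]
```

View pics/w4.png

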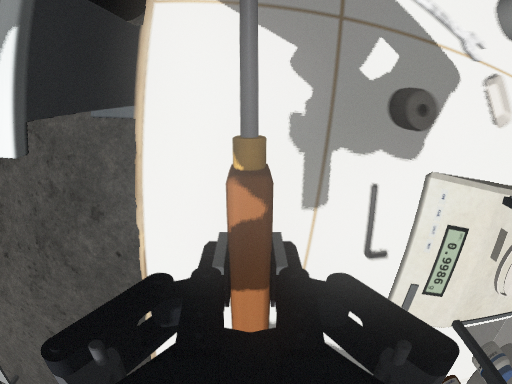

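View pics/side4.png

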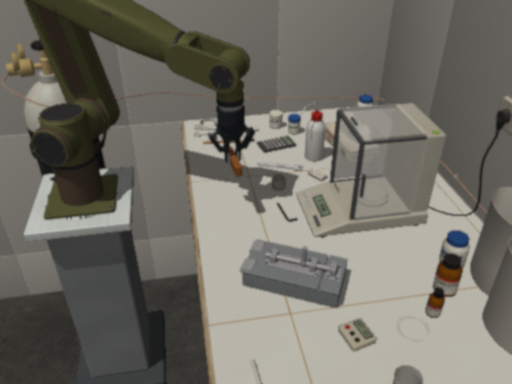

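```bash
python3 -m handwheel '[[-1,[-0.02,0,0],[0,5,0]],[-1,[-0.045,0,-0.01],[0,11,0]],[-1,[-0.07,0,-0.025],[0,17,0]],[-1,[-0.095,0,-0.045],[0,23,0]],[-1,[-0.105,0,-0.07],[0,29,0]]]'
python3 - <<'E'
from h import *
togo([.36,-.26,.165],-56)
togo([.35,-.38,.165],-118)
E
```

```text
t: 5.15
eef_pos: [0.3586, -0.2323, 0.1578]
orientation: [-1.545, 0.325, -0.32]
ft_force: [-0.1, -0.7, -1.1]
finger_gap: 0.219
t 5.15 tcp [ 0.3586 -0.2323  0.1578] yaw -23.55 F [-0.1 -0.7 -1.1] gap 0.219
shift [ 0.0123 -0.0073 -0.0249] turn [ 2.000e-02  3.245e+01 -1.800e-01]
t 5.15 tcp [ 0.3586 -0.2323  0.1578] yaw -23.55 F [-0.1 -0.7 -1.1] gap 0.219
shift [ 0.0511 -0.0074 -0.1389] turn [ 0.12 94.45 -0.16]
```

```bash
python3 -m handwheel '[[-1,[0.01,-0.002,-0.02],[0,6.5,0]],[-1,[0.017,-0.004,-0.04],[0,13,0]],[-1,[0.025,-0.006,-0.06],[0,19.5,0]],[-1,[0.032,-0.007,-0.08],[0,26,0]],[-1,[0.037,-0.007,-0.095],[0,32,0]]]'
python3 - <<'E'
from h import *
togo([.35,-.38,.165],-118)
E
```

```text
t: 5.57
eef_pos: [0.3573, -0.3361, 0.1656]
orientation: [-1.434, 0.758, -0.756]
ft_force: [0.5, 0.6, -2.0]
finger_gap: 0.22
t 5.57 tcp [ 0.3573 -0.3361  0.1656] yaw -55.66 F [ 0.5  0.6 -2. ] gap 0.22
shift [ 0.0322  0.0005 -0.0308] turn [ 6.000e-02  6.234e+01 -5.000e-02]
```

```bash
python3 -m handwheel '[[-1,[0.007,0,-0.006],[0,6.5,0]],[-1,[0.014,0,-0.012],[0,13,0]],[-1,[0.02,0,-0.019],[0,19.5,0]],[-1,[0.026,0,-0.025],[0,26,0]],[-1,[0.032,0,-0.031],[0,32,0]]]'; python3 -m handwheel '[[-1,[0,0,0],[0,6.5,0]],[-1,[0,0,0],[0,13,0]],[-1,[0,0,0],[0,19.5,0]],[-1,[0,0,0],[0,26,0]],[-1,[0,0,0],[0,30,0]]]'; python3 -m handwheel '[[-1,[0,0,0],[0,0,0]],[-1,[0,0,0],[0,0,0]]]';python3 - <<'E'
from h import *
togo([.35,-.38,.165],-118)
cv2.imwrite('pics/w5.png',r.get_image('wrist'))
find('wrist',['bolt_knob','hook_throat'])
cv2.imwrite('pics/side5.png',r.get_image('side'))
find('side',['bolt_knob','hook_throat'])
cv2.imwrite('pics/s5.png',cv2.resize(cv2.imread('pics/side5.png')[190:315,190:360],None,fx=4.5,fy=4.5,interpolation=cv2.INTER_CUBIC))
E
```

```text
t: 5.98
eef_pos: [0.3499, -0.3786, 0.165]
orientation: [-1.228, 1.181, -1.176]
ft_force: [0.3, 0.4, -1.5]
finger_gap: 0.222
t: 6.4
eef_pos: [0.3501, -0.3782, 0.165]
orientation: [-0.942, 1.557, -1.552]
ft_force: [0.3, -0.5, -1.6]
finger_gap: 0.22
t: 6.57
eef_pos: [0.3503, -0.3784, 0.1654]
orientation: [-0.946, 1.551, -1.548]
ft_force: [-0.4, -0.3, -0.9]
finger_gap: 0.222
t 6.57 tcp [ 0.3503 -0.3784  0.1654] yaw -117.19 F [-0.4 -0.3 -0.9] gap 0.222
shift [0.0016 0.0004 0.0005] turn [ 0.1   0.81 -0.05]
wrist hook_throat spot_in 0.86 [ 0.3791 -0.3942  0.1908]
side bolt_knob spot_point 0.79 [ 0.5891 -0.4855  0.0929]
side bolt_knob spot_in 0.76 [ 0.5829 -0.4853  0.076 ]
side hook_throat spot_point 0.73 [ 0.5867 -0.4781  0.172 ]
side hook_throat spot_in 0.63 [ 0.3788 -0.4061  0.1761]
```

View pics/w5.png

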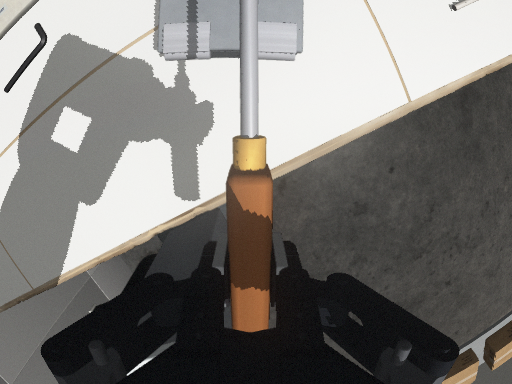

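View pics/s5.png

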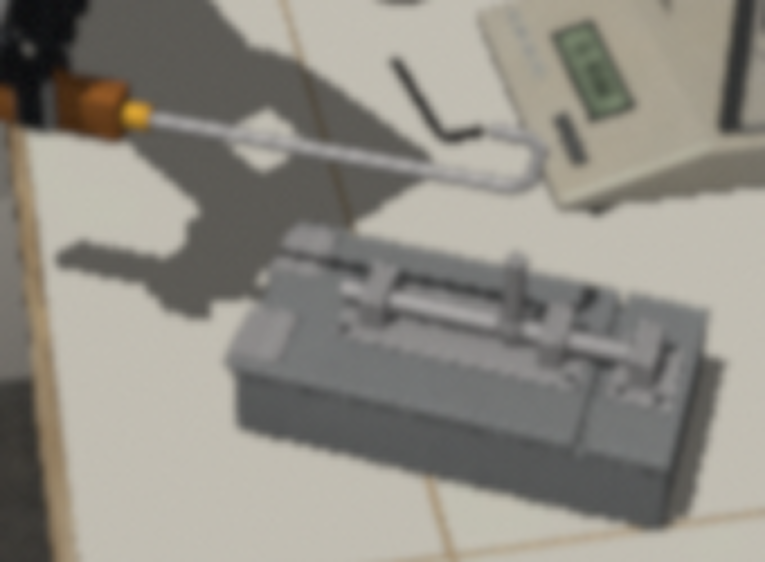

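Run:
```python
from h import *
def p(a,b,z):return ray('side',a/4.5+190,b/4.5+190,z)
def yaw(a,b): d=b-a; return np.degrees(np.arctan2(d[1],d[0])), np.linalg.norm(d)
print('lid near edge',yaw(p(232,370,.056),p(660,468,.056)))
print('bot edge',yaw(p(240,430,0),p(662,522,0)))
print('bolt',yaw(p(345,287,.068),p(640,352,.068)))
c=[p(302,228,.056),p(232,368,.056),p(660,468,.056),p(705,310,.056)]
print('lid corners',np.round(c,4).tolist(),'centre',np.mean(c,0))
print('knob top',p(516,262,.118), 'net knob c2w above')
print('rod',yaw(p(150,120,.176),p(470,180,.176)))
for l,a,b in [('bar end',505,184),('far mid',543,158),('lip tip',488,131)]:print(l,np.round(p(a,b,.176),4))
T=pose(); y=np.radians(np.degrees(np.arctan2(T[1,0],T[0,0]))+90); Rz=np.array([[np.cos(y),-np.sin(y)],[np.sin(y),np.cos(y)]])
print('rod yaw',np.degrees(y))
for l,q in [('throat',(268,21)),('far mid outer',(282,21)),('lip tip',(248,42)),('bar end',(274,0))]: print(l,np.round(T[:2,3]+Rz@((np.array(q)-[15.4,0])/1000),4))
```

```text
lid near edge (np.float64(-27.817890587314412), np.float64(0.23117506923404033))
bot edge (np.float64(-26.54749833835002), np.float64(0.23486327422357733))
bolt (np.float64(-28.17044002549136), np.float64(0.16481022027296566))
lid corners [[0.4946, -0.3762, 0.056], [0.4372, -0.4818, 0.056], [0.6414, -0.5911, 0.056], [0.7023, -0.4836, 0.056]] centre [ 0.56886987 -0.48316118  0.056     ]
knob top [ 0.58810447 -0.49298398  0.118     ] net knob c2w above
rod (np.float64(-26.78024904525153), np.float64(0.17369189774678792))
bar end [ 0.5779 -0.4967  0.176 ]
far mid [ 0.6026 -0.4799  0.176 ]
lip tip [ 0.5801 -0.4531  0.176 ]
rod yaw -27.286653821770557
throat [ 0.5849 -0.4761]
far mid outer [ 0.5973 -0.4825]
lip tip [ 0.5767 -0.4483]
bar end [ 0.5806 -0.4975]
```

Run:
```python
from h import *
togo([.3616,-.3917,.124],-118)
```

```text
t 7.07 tcp [ 0.3508 -0.379   0.1664] yaw -117.29 F [-0.7  0.8 -1.1] gap 0.219
shift [0.0063 0.0424 0.0155] turn [-0.    0.71  0.  ]
```

```bash
python3 -m handwheel '[[-1,[0.003,0,0.007],[0,0.7,0]],[-1,[0.006,0.005,0.0155],[0,0.7,0]],[-1,[0.006,0.022,0.0155],[0,0.7,0]],[-1,[0.006,0.038,0.0155],[0,0.7,0]],[-1,[0.006,0.042,0.0155],[0,0.7,0]]]'; python3 -m handwheel '[[-1,[0,0,0],[0,0,0]],[-1,[0,0,0],[0,0,0]]]';python3 - <<'E'
from h import *
togo([.3616,-.3917,.124],-118)
i=r.get_image('side'); cv2.imwrite('pics/side6.png',i)
find('side',['bolt_knob','hook_throat'])
cv2.imwrite('pics/s6.png',cv2.resize(i[220:290,240:340],None,fx=8,fy=8,interpolation=cv2.INTER_CUBIC))
cv2.imwrite('pics/scene6.png',r.get_image('scene'))
find('scene',['bolt_knob','hook_throat'])
E
```

```text
t: 7.48
eef_pos: [0.3611, -0.3905, 0.1215]
orientation: [-0.937, 1.564, -1.556]
ft_force: [-0.7, -0.0, -2.9]
finger_gap: 0.216
t: 7.65
eef_pos: [0.362, -0.3917, 0.1246]
orientation: [-0.937, 1.559, -1.56]
ft_force: [0.5, -0.8, -0.5]
finger_gap: 0.22
t 7.65 tcp [ 0.362  -0.3917  0.1246] yaw -118.01 F [ 0.5 -0.8 -0.5] gap 0.22
shift [ 0.0002  0.0006 -0.0003] turn [-0.   -0.01  0.  ]
side bolt_knob spot_point 0.55 [ 0.592  -0.4829  0.091 ]
side bolt_knob spot_in 0.57 [ 0.396  -0.4189  0.1367]
side bolt_knob spot_in 0.53 [ 0.5836 -0.4839  0.0694]
side hook_throat spot_point 0.58 [ 0.5966 -0.4932  0.1317]
side hook_throat spot_in 0.83 [ 0.3948 -0.419   0.1339]
scene bolt_knob spot_point 0.62 [ 0.5899 -0.4814  0.0993]
scene bolt_knob spot_in 0.42 [ 0.5845 -0.4774  0.0764]
scene hook_throat spot_point 0.62 [ 0.5963 -0.4947  0.1426]
scene hook_throat spot_in 0.82 [ 0.3367 -0.3728  0.144 ]
```

View pics/s6.png

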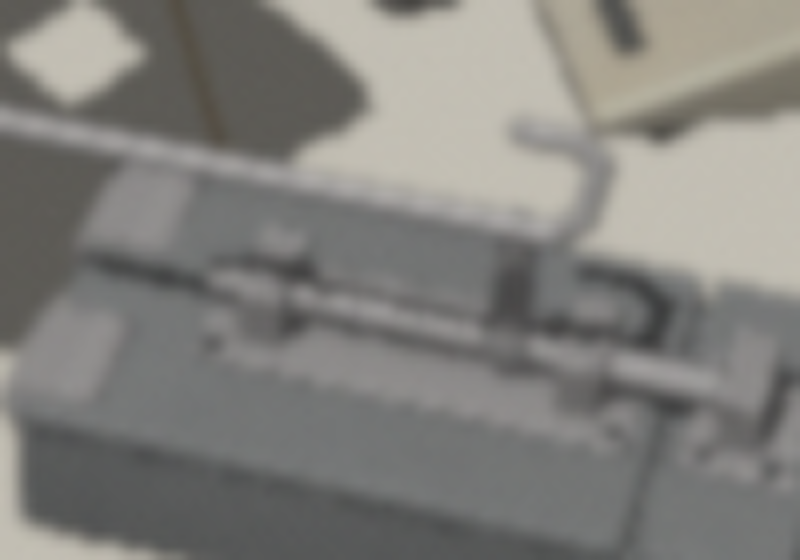

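View pics/scene6.png

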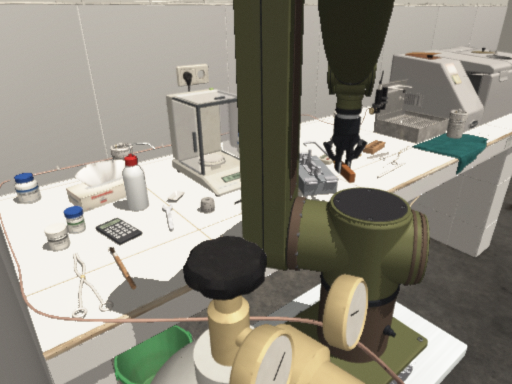

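```bash
cat >> h.py <<'E'
def proj(name,P):
    c=r.camera_params(name); f=192/np.tan(np.radians(c['fov_y'])/2)
    K=np.array([[f,0,c['cx']],[0,f,c['cy']],[0,0,1]])
    return cv2.projectPoints(np.array(P,float).reshape(-1,3),np.array(c['rvec'],float),np.array(c['tvec'],float),K,None)[0].reshape(-1,2)
E
python3 - <<'E'
from h import *
def draw(img,o,s,kn,fn,T=None):
    i=cv2.imread(img); h,w=o[3]-o[1],o[2]-o[0]
    c=cv2.resize(i[o[1]:o[3],o[0]:o[2]],None,fx=s,fy=s,interpolation=cv2.INTER_CUBIC)
    def m(P): return ((proj('side',P)-[o[0],o[1]]+.5)*s-.5).astype(int)
    for (k,col) in kn:
        for z in (.08,.118):
            t=np.linspace(0,2*np.pi,40); q=m([[k[0]+.006*np.cos(a),k[1]+.006*np.sin(a),z] for a in t]); cv2.polylines(c,[q],True,col,1)
    if T is not None:
        y=np.arctan2(T[1,0],T[0,0])+np.pi/2
        pts=[(60,0),(262,0),(274,8),(278,21),(274,34),(262,42),(248,42)]
        q=m([[T[0,3]+np.cos(y)*(a-15.4)/1e3-np.sin(y)*b/1e3,T[1,3]+np.sin(y)*(a-15.4)/1e3+np.cos(y)*b/1e3,T[2,3]+.0113] for a,b in pts]); cv2.polylines(c,[q],False,(0,255,255),1)
    cv2.imwrite(fn,c)
kn=[((.5875,-.488),(0,0,255)),((.590,-.482),(0,255,0))]
draw('pics/side0.png',(270,235,350,295),8,kn,'pics/d0.png')
draw('pics/side6.png',(270,225,350,285),8,kn,'pics/d6.png',pose())
E
```

```text
(no output)
```

View pics/d0.png

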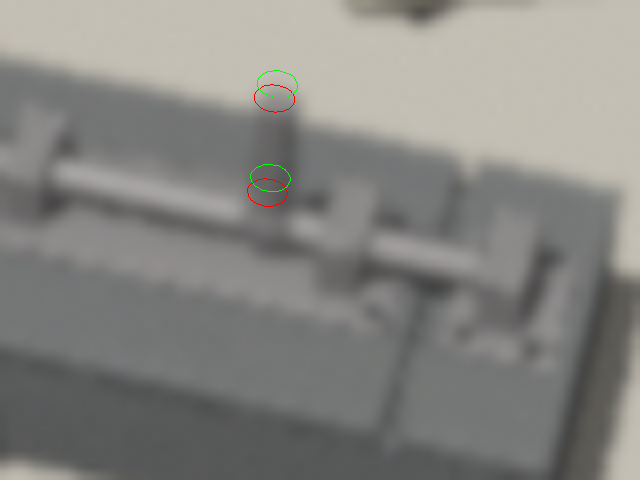

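View pics/d6.png

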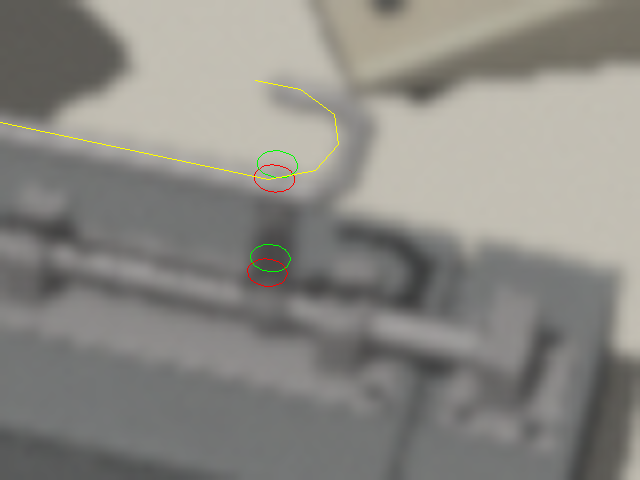

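```bash
python3 -m handwheel '[[-1,[-0.003,0,-0.0015],[0,0,0]],[-1,[-0.006,0,-0.003],[0,0,0]],[-1,[-0.006,0,-0.003],[0,0,0]],[-1,[-0.006,0,-0.003],[0,0,0]]]';python3 - <<'E'
from h import *
i=r.get_image('side'); cv2.imwrite('pics/side7.png',i)
find('side',['bolt_knob','hook_throat'])
cv2.imwrite('pics/s7.png',cv2.resize(i[225:285,270:350],None,fx=8,fy=8,interpolation=cv2.INTER_CUBIC))
i=r.get_image('scene')
find('scene',['bolt_knob','hook_throat'])
cv2.imwrite('pics/sc7.png',cv2.resize(i[130:210,280:380],None,fx=7,fy=7,interpolation=cv2.INTER_CUBIC))
E
```

```text
t: 8.48
eef_pos: [0.3619, -0.3844, 0.1243]
orientation: [-0.937, 1.559, -1.559]
ft_force: [0.8, -0.9, -1.9]
finger_gap: 0.222
side bolt_knob spot_point 0.61 [ 0.5877 -0.483   0.0918]
side bolt_knob spot_in 0.76 [ 0.5792 -0.4842  0.0693]
side hook_throat spot_point 0.78 [ 0.5943 -0.4864  0.1281]
side hook_throat spot_in 0.71 [ 0.3973 -0.4111  0.1348]
scene bolt_knob spot_point 0.57 [ 0.5897 -0.4796  0.0994]
scene bolt_knob spot_in 0.61 [ 0.5823 -0.4798  0.0748]
scene hook_throat spot_point 0.64 [ 0.595  -0.4866  0.1403]
scene hook_throat spot_in 0.84 [ 0.3316 -0.3672  0.1468]
```

View pics/s7.png

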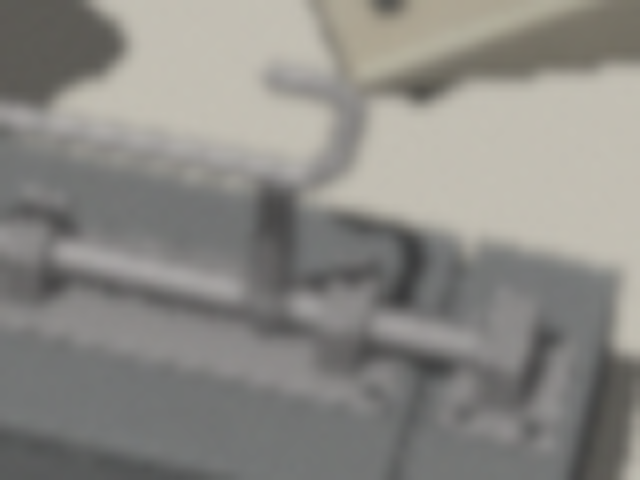

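View pics/sc7.png

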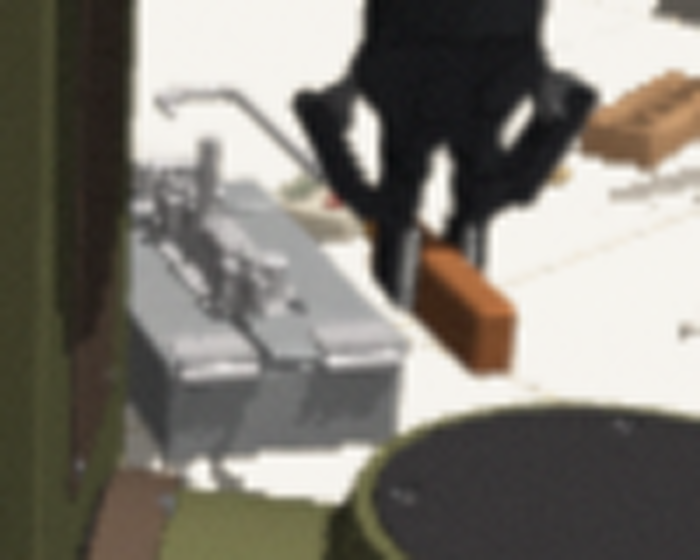

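```bash
python3 -m handwheel '[[-1,[0,0.006,0],[0,0,0]],[-1,[0,0.012,0],[0,0,0]],[-1,[0,0.018,0],[0,0,0]],[-1,[0,0.022,0],[0,0,0]],[-1,[0,0.022,0],[0,0,0]]]';python3 - <<'E'
from h import *
i=r.get_image('side'); cv2.imwrite('pics/s8.png',cv2.resize(i[225:285,270:350],None,fx=8,fy=8,interpolation=cv2.INTER_CUBIC))
i=r.get_image('scene')
cv2.imwrite('pics/sc8.png',cv2.resize(i[130:210,280:380],None,fx=7,fy=7,interpolation=cv2.INTER_CUBIC))
togo([.3619,-.3844,.086],-118)
E
```

```text
t: 9.4
eef_pos: [0.3612, -0.3838, 0.1005]
orientation: [-0.937, 1.562, -1.557]
ft_force: [-0.5, 0.4, -1.2]
finger_gap: 0.216
t 9.5 tcp [ 0.3618 -0.3845  0.1018] yaw -118.0 F [-0.1  0.3 -1.5] gap 0.223
shift [-0.0001  0.0158  0.0001] turn [ 0.05  0.   -0.02]
```

View pics/s8.png

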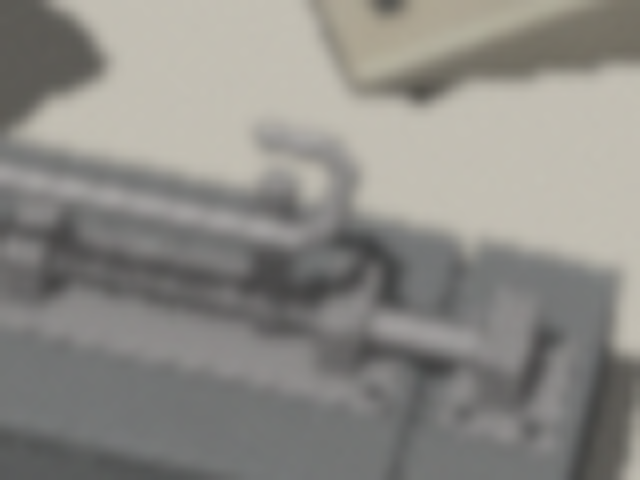

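View pics/sc8.png

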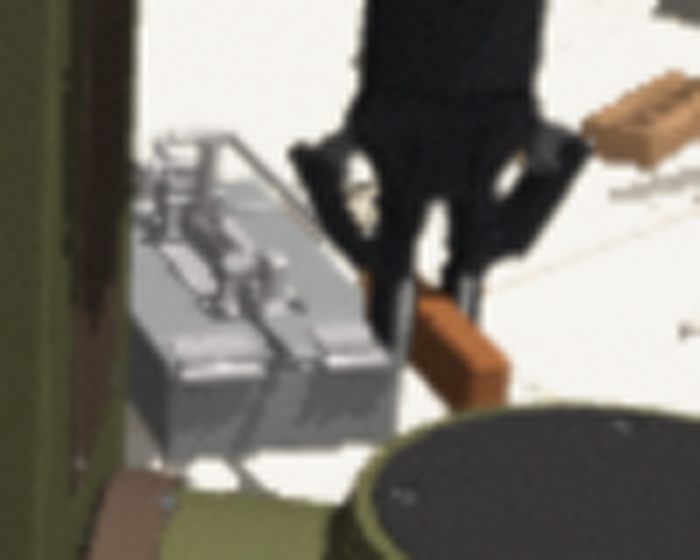

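```bash
python3 -m handwheel '[[-1,[0,0.006,0],[0,0,0]],[-1,[0,0.012,0],[0,0,0]],[-1,[0,0.014,0],[0,0,0]],[-1,[0,0.014,0],[0,0,0]],[-1,[0,0.014,0],[0,0,0]]]';python3 -m handwheel '[[-1,[0,0,-0.004],[0,0,0]],[-1,[0,0,-0.008],[0,0,0]],[-1,[0,0,-0.012],[0,0,0]],[-1,[0,0,-0.016],[0,0,0]],[-1,[0,0,-0.02],[0,0,0]]]';python3 - <<'E'
from h import *
i=r.get_image('side'); cv2.imwrite('pics/s9.png',cv2.resize(i[225:285,270:350],None,fx=8,fy=8,interpolation=cv2.INTER_CUBIC))
togo([.3619,-.3844,.086],-118); print(pose()[:3,2])
E
```

```text
t: 9.92
eef_pos: [0.3618, -0.3845, 0.088]
orientation: [-0.937, 1.56, -1.559]
ft_force: [-0.7, -0.8, -1.7]
finger_gap: 0.215
t: 10.33
eef_pos: [0.3442, -0.3753, 0.0887]
orientation: [-0.937, 1.558, -1.56]
ft_force: [1.2, -0.5, -1.4]
finger_gap: 0.222
t 10.38 tcp [ 0.3436 -0.3749  0.0884] yaw -118.01 F [ 1.4 -0.2 -1.6] gap 0.224
shift [-0.0002  0.0024  0.0206] turn [-0.01 -0.01  0.  ]
[ 8.82898600e-01 -4.69563683e-01  9.66921816e-05]
```

View pics/s9.png

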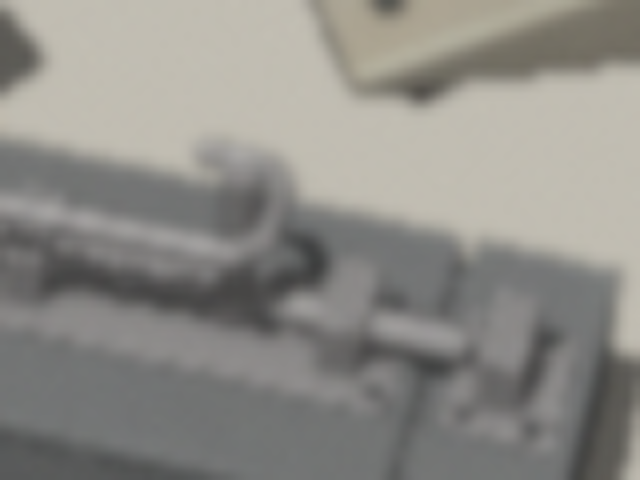

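Hook has caught the knob (now at ~(240,200), moved left from ~(275,..)) and the bolt is moving. Continue drawing.

```bash
python3 -m handwheel '[[-1,[0,0,-0.006],[0,0,0]],[-1,[0,0,-0.012],[0,0,0]],[-1,[0,0,-0.018],[0,0,0]],[-1,[0,0,-0.024],[0,0,0]],[-1,[0,0,-0.03],[0,0,0]]]';python3 -m handwheel '[[-1,[0,0,-0.003],[0,0,0]],[-1,[0,0,-0.006],[0,0,0]],[-1,[0,0,-0.008],[0,0,0]],[-1,[0,0,-0.01],[0,0,0]],[-1,[0,0,-0.01],[0,0,0]]]';python3 - <<'E'
from h import *
i=r.get_image('side'); cv2.imwrite('pics/s10.png',cv2.resize(i[225:285,250:350],None,fx=8,fy=8,interpolation=cv2.INTER_CUBIC))
togo([.3619,-.3844,.0885],-118); find('side',['bolt_knob'])
E
```

```text
t: 10.8
eef_pos: [0.3173, -0.361, 0.0884]
orientation: [-0.937, 1.559, -1.56]
ft_force: [3.1, -0.7, -1.1]
finger_gap: 0.22
t: 11.22
eef_pos: [0.3086, -0.3563, 0.0883]
orientation: [-0.937, 1.56, -1.559]
ft_force: [0.3, -0.3, -1.9]
finger_gap: 0.221
t 11.27 tcp [ 0.3087 -0.3564  0.0882] yaw -118.01 F [ 1.4  0.3 -1.8] gap 0.221
shift [-0.0003 -0.0003  0.0602] turn [ 0.04 -0.01 -0.  ]
side bolt_knob spot_point 0.9 [ 0.5471 -0.4566  0.0928]
side bolt_knob spot_in 0.8 [ 0.5457 -0.4632  0.0688]
```

View pics/s10.png

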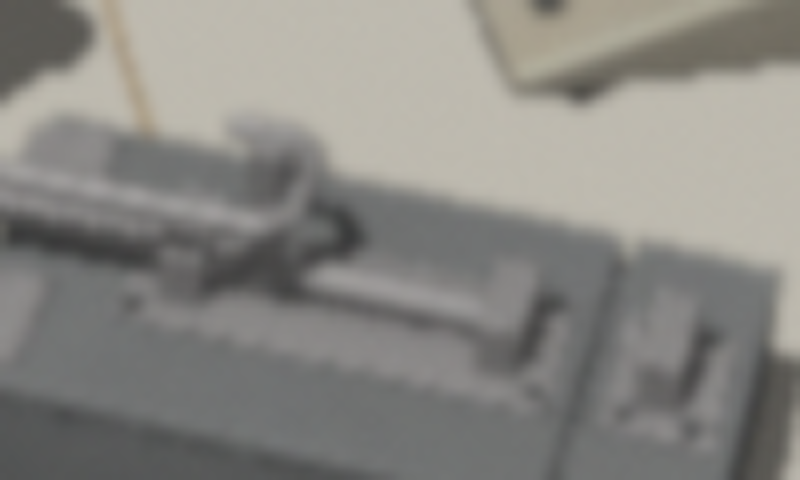

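```bash
python3 -m handwheel '[[-1,[0,0,-0.002],[0,0,0]],[-1,[0,0,-0.004],[0,0,0]],[-1,[0,0,-0.004],[0,0,0]]]';python3 -m handwheel '[[-1,[0,0,-0.0015],[0,0,0]],[-1,[0,0,-0.003],[0,0,0]],[-1,[0,0,-0.003],[0,0,0]]]';python3 - <<'E'
from h import *
togo([.3619,-.3844,.0885],-118); find('side',['bolt_knob'])
E
```

```text
t: 11.62
eef_pos: [0.3072, -0.3558, 0.0892]
orientation: [-0.934, 1.554, -1.564]
ft_force: [10.0, -4.4, -3.8]
finger_gap: 0.22
t: 11.87
eef_pos: [0.3069, -0.3559, 0.0905]
orientation: [-0.931, 1.547, -1.569]
ft_force: [18.3, -7.2, -5.2]
finger_gap: 0.223
t 11.87 tcp [ 0.3069 -0.3559  0.0905] yaw -118.0 F [18.3 -7.2 -5.2] gap 0.223
shift [-0.0007  0.0028  0.0619] turn [-0.74  0.    0.1 ]
side bolt_knob spot_point 0.9 [ 0.5471 -0.4566  0.0928]
side bolt_knob spot_in 0.8 [ 0.5457 -0.4632  0.0688]
```

```bash
python3 -m handwheel '[[-1,[0,0,0.004],[0,0,0]],[-1,[0,0,0.008],[0,0,0]],[-1,[0,0,0.012],[0,0,0]],[-1,[0,0,0.015],[0,0,0]],[-1,[0,0,0.015],[0,0,0]]]';python3 - <<'E'
from h import *
i=r.get_image('side'); cv2.imwrite('pics/side11.png',i); cv2.imwrite('pics/s11.png',cv2.resize(i[225:285,250:350],None,fx=8,fy=8,interpolation=cv2.INTER_CUBIC))
togo([.3619,-.3844,.0885],-118); find('side',['bolt_knob','hook_throat'])
E
```

```text
t: 12.38
eef_pos: [0.3161, -0.3603, 0.088]
orientation: [-0.937, 1.56, -1.559]
ft_force: [1.0, -0.3, -1.4]
finger_gap: 0.222
t 12.43 tcp [ 0.3159 -0.3602  0.088 ] yaw -117.99 F [ 0.3 -0.  -1.3] gap 0.22
shift [-0.0002 -0.0006  0.052 ] turn [ 0.06  0.01 -0.02]
side bolt_knob spot_point 0.77 [ 0.5452 -0.4597  0.0937]
side bolt_knob spot_in 0.84 [ 0.5411 -0.4629  0.0736]
side hook_throat spot_point 0.88 [ 0.5475 -0.4627  0.0921]
side hook_throat spot_in 0.57 [ 0.3482 -0.386   0.0951]
```

View pics/s11.png

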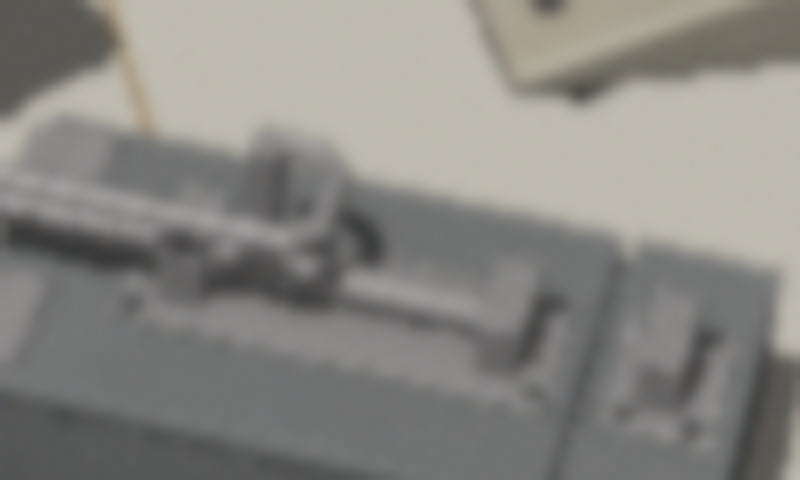

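```bash
python3 -m handwheel '[[-1,[0,-0.008,0],[0,0,0]],[-1,[0,-0.02,0],[0,0,0]],[-1,[0,-0.04,0],[0,0,0]],[-1,[0,-0.06,0],[0,0,0]],[-1,[0,-0.075,0],[0,0,0]]]';python3 - <<'E'
from h import *
i=r.get_image('side'); cv2.imwrite('pics/side12.png',i); cv2.imwrite('pics/s12.png',cv2.resize(i[225:285,250:350],None,fx=8,fy=8,interpolation=cv2.INTER_CUBIC))
togo([.3619,-.3844,.0885],-118); find('side',['bolt_knob','hook_throat'])
E
```

```text
t: 13.05
eef_pos: [0.3165, -0.361, 0.1666]
orientation: [-0.937, 1.556, -1.562]
ft_force: [1.1, -0.3, -1.6]
finger_gap: 0.217
t 13.1 tcp [ 0.3176 -0.3626  0.1699] yaw -118.0 F [ 1.9 -0.6  1.7] gap 0.218
shift [-0.0018  0.0818  0.0487] turn [-0.45  0.    0.23]
side bolt_knob spot_point 0.8 [ 0.5417 -0.4566  0.0937]
side bolt_knob spot_in 0.79 [ 0.542  -0.462   0.0721]
side hook_throat spot_point 0.81 [ 0.5498 -0.4611  0.1737]
side hook_throat spot_in 0.69 [ 0.3488 -0.386   0.1752]
```

View pics/s12.png

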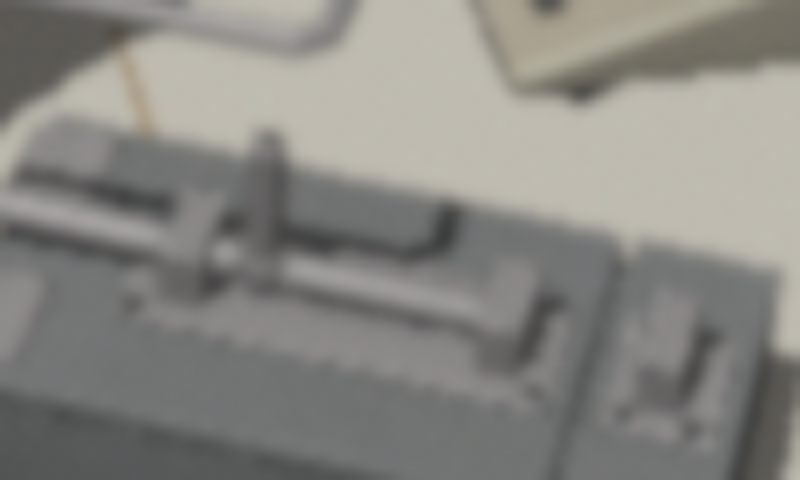

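Run:
```python
from h import *
a=ray('side',304.8,247,.118); b=ray('side',283.5,241.9,.118); print(a,b,np.linalg.norm(a-b))
i=cv2.imread('pics/side0.png'); j=cv2.imread('pics/side12.png')
f=lambda i:cv2.resize(i[225:285,250:350],None,fx=8,fy=8,interpolation=cv2.INTER_CUBIC)
cv2.imwrite('pics/cmp.png',cv2.resize(np.vstack([f(i),f(j)]),None,fx=.6,fy=.6))
c=np.array([.56887,-.48316]);d=np.array([np.cos(np.radians(-28)),np.sin(np.radians(-28))]); print('knob along from box centre',(b[:2]-c)@d)
```

```text
[ 0.58953194 -0.48885032  0.118     ] [ 0.54371112 -0.46198941  0.118     ] 0.05311361409836424
knob along from box centre -0.03215296678767101
```

View pics/cmp.png

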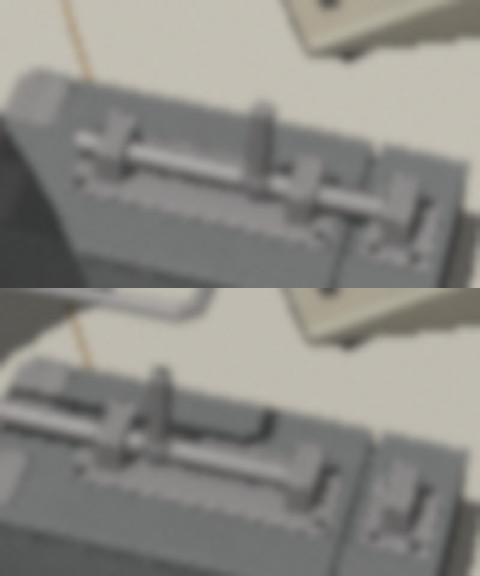

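```bash
python3 - <<'E'
from h import *
togo([.352,-.33,.165],-86)
E
python3 -m handwheel '[[-1,[0,0,0],[0,-5,0]],[-1,[-0.01,0,0.003],[0,-11.5,0]],[-1,[-0.02,0,0.006],[0,-18,0]],[-1,[-0.03,0,0.01],[0,-25,0]],[-1,[-0.04,0,0.013],[0,-32,0]]]'
python3 - <<'E'
from h import *
togo([.36,-.26,.165],-54)
E
```

```text
t 13.3 tcp [ 0.3158 -0.3599  0.1629] yaw -118.0 F [ 0.8  0.1 -1.9] gap 0.223
shift [-0.0434 -0.0021  0.0179] turn [ 3.0e-02 -3.2e+01 -2.0e-02]
t: 13.72
eef_pos: [0.3459, -0.33, 0.1615]
orientation: [-1.244, 1.156, -1.151]
ft_force: [0.2, 0.7, -1.3]
finger_gap: 0.218
t 13.72 tcp [ 0.3459 -0.33    0.1615] yaw -85.67 F [ 0.2  0.7 -1.3] gap 0.218
shift [-0.0687 -0.0034  0.0193] turn [  0.06 -31.67  -0.17]
```

```bash
python3 -m handwheel '[[-1,[-0.014,-0.001,0.004],[0,-6.5,0]],[-1,[-0.028,-0.002,0.008],[0,-13,0]],[-1,[-0.042,-0.003,0.012],[0,-19.5,0]],[-1,[-0.056,-0.003,0.016],[0,-26,0]],[-1,[-0.069,-0.003,0.019],[0,-32,0]]]'
python3 - <<'E'
from h import *
togo([.36,-.23,.165],-22)
E
```

```text
t: 14.13
eef_pos: [0.3598, -0.2595, 0.1646]
orientation: [-1.443, 0.733, -0.728]
ft_force: [0.5, 0.5, -1.3]
finger_gap: 0.223
t 14.13 tcp [ 0.3598 -0.2595  0.1646] yaw -53.68 F [ 0.5  0.5 -1.3] gap 0.223
shift [-0.0237 -0.0003  0.0176] turn [-2.000e-02 -3.168e+01 -1.800e-01]
```

```bash
python3 -m handwheel '[[-1,[-0.005,0,0.004],[0,-6.5,0]],[-1,[-0.01,0,0.007],[0,-13,0]],[-1,[-0.014,0,0.011],[0,-19.5,0]],[-1,[-0.019,0,0.014],[0,-26,0]],[-1,[-0.024,0,0.018],[0,-32,0]]]'
python3 - <<'E'
from h import *
togo([.4595,-.1532,.165],5.7)
E
```

```text
t: 14.55
eef_pos: [0.36, -0.23, 0.1646]
orientation: [-1.549, 0.299, -0.295]
ft_force: [-0.3, 1.2, -1.9]
finger_gap: 0.222
t 14.55 tcp [ 0.36   -0.23    0.1646] yaw -21.69 F [-0.3  1.2 -1.9] gap 0.222
shift [ 0.0641 -0.0005  0.1081] turn [ -0.1  -27.39  -0.16]
```

```bash
python3 -m handwheel '[[-1,[0.008,0,0.015],[0,-6,0]],[-1,[0.022,0,0.04],[0,-12,0]],[-1,[0.036,0,0.065],[0,-18,0]],[-1,[0.05,0,0.09],[0,-24,0]],[-1,[0.064,0,0.108],[0,-27.4,0]]]';python3 -m handwheel '[[-1,[0,0.03,0],[0,0,0]],[-1,[0,0.065,0],[0,0,0]],[-1,[0,0.1,0],[0,0,0]],[-1,[0,0.125,0],[0,0,0]],[-1,[0,0.135,0],[0,0,0]]]';python3 -m handwheel '[[-1,[0,0,0],[0,0,0]],[-1,[0,0,0],[0,0,0]],[-1,[0,0,0],[0,0,0]]]'
python3 - <<'E'
from h import *
i=r.get_image('side'); cv2.imwrite('pics/side14.png',i)
togo([.4595,-.1532,.005],5.7)
E
```

```text
t: 14.97
eef_pos: [0.4608, -0.1528, 0.1646]
orientation: [-1.568, -0.076, 0.08]
ft_force: [-0.2, -0.7, -0.9]
finger_gap: 0.219
t: 15.38
eef_pos: [0.4563, -0.1526, 0.0254]
orientation: [-1.565, -0.067, 0.082]
ft_force: [-1.0, 0.6, -2.0]
finger_gap: 0.223
t: 15.63
eef_pos: [0.462, -0.1554, 0.0331]
orientation: [-1.571, -0.076, 0.072]
ft_force: [-0.7, -0.5, -1.3]
finger_gap: 0.221
t 15.68 tcp [ 0.4623 -0.1556  0.0335] yaw 5.39 F [ 0.7 -0.4 -0.7] gap 0.221
shift [-0.0027  0.0285  0.0027] turn [ 0.12 -0.31  0.2 ]
```

View pics/side14.png

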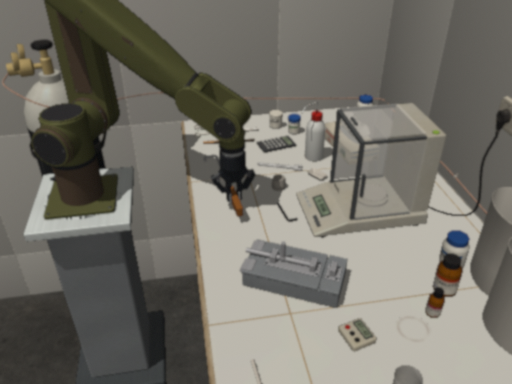

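```bash
python3 -m handwheel '[[-1,[0,0.007,0],[0,0,0]],[-1,[0,0.014,0],[0,0,0]],[-1,[0,0.02,0],[0,0,0]],[-1,[0,0.024,0],[0,0,0]],[-1,[0,0.024,0],[0,0,0]]]';python3 -m handwheel '[[-1,[0,0,0],[0,0,0]],[-1,[0,0,0],[0,0,0]]]'
python3 - <<'E'
from h import *
togo([.4595,-.1532,.005],5.7)
E
```

```text
t: 16.1
eef_pos: [0.4596, -0.1543, 0.0059]
orientation: [-1.568, -0.072, 0.076]
ft_force: [-0.2, 0.4, -1.5]
finger_gap: 0.22
t: 16.27
eef_pos: [0.4607, -0.1548, 0.0073]
orientation: [-1.57, -0.074, 0.074]
ft_force: [0.2, -0.6, -1.3]
finger_gap: 0.223
t 16.27 tcp [ 0.4607 -0.1548  0.0073] yaw 5.4 F [ 0.2 -0.6 -1.3] gap 0.223
shift [-0.0011  0.0023  0.0017] turn [-0.  -0.3 -0. ]
```

```bash
python3 -m handwheel '[[-1,[0,0.001,0],[0,0,0]],[-1,[0,0.002,0],[0,0,0]],[-1,[0,0.0025,0],[0,0,0]],[-1,[0,0.0025,0],[0,0,0]]]'; python3 -m handwheel '[[-0.3,[0,0,0],[0,0,0]],[-0.1,[0,0,0],[0,0,0]],[0.2,[0,0,0],[0,0,0]],[0.6,[0,0,0],[0,0,0]],[1,[0,0,0],[0,0,0]]]';python3 -m handwheel '[[1,[0,0,0],[0,0,0]],[1,[0,0,0],[0,0,0]],[1,[0,0,0],[0,0,0]],[1,[0,0,0],[0,0,0]]]'
```

```text
t: 16.6
eef_pos: [0.4609, -0.1548, 0.0051]
orientation: [-1.57, -0.074, 0.074]
ft_force: [0.1, 0.5, 0.3]
finger_gap: 0.219
t: 17.02
eef_pos: [0.4608, -0.1548, 0.0049]
orientation: [-1.57, -0.074, 0.074]
ft_force: [-0.3, 0.6, 0.7]
finger_gap: 0.856
t: 17.35
eef_pos: [0.4607, -0.1547, 0.0048]
orientation: [-1.57, -0.074, 0.074]
ft_force: [0.5, -0.2, 0.0]
finger_gap: 0.998
```

```bash
python3 -m handwheel '[[1,[0,-0.01,0],[0,0,0]],[1,[0,-0.04,0],[0,0,0]],[1,[0,-0.08,0],[0,0,0]],[1,[0,-0.12,0],[0,0,0]],[1,[0,-0.15,0],[0,0,0]]]';python3 -m handwheel '[[1,[0,-0.03,0],[0,0,0]],[1,[0,-0.06,0],[0,0,0]],[1,[0,-0.06,0],[0,0,0]],[1,[0,-0.06,0],[0,0,0]]]';  python3 - <<'E'
from h import *
cv2.imwrite('pics/w15.png',r.get_image('wrist')); i=r.get_image('side'); cv2.imwrite('pics/side15.png',i)
find('side',['hook_rod','bolt_knob']); print(r.sense()['t'],r.sense()['qvel'].round(3))
E
```

```text
t: 17.77
eef_pos: [0.4615, -0.1551, 0.1591]
orientation: [-1.571, -0.077, 0.071]
ft_force: [0.9, -0.0, 0.3]
finger_gap: 1.002
t: 18.1
eef_pos: [0.4619, -0.1553, 0.2183]
orientation: [-1.572, -0.078, 0.07]
ft_force: [0.3, 0.5, -0.1]
finger_gap: 1.002
side hook_rod spot_point 0.56 [ 0.4641 -0.1703 -0.0027]
side hook_rod spot_in 0.73 [ 0.4546 -0.155   0.0167]
side bolt_knob spot_point 0.57 [ 0.5443 -0.4585  0.093 ]
side bolt_knob spot_in 0.74 [ 0.4504 -0.155   0.0164]
side bolt_knob spot_in 0.65 [ 0.5397 -0.4626  0.0732]
18.4 [-0.002  0.001 -0.009 -0.    -0.001  0.   ]
```

View pics/w15.png

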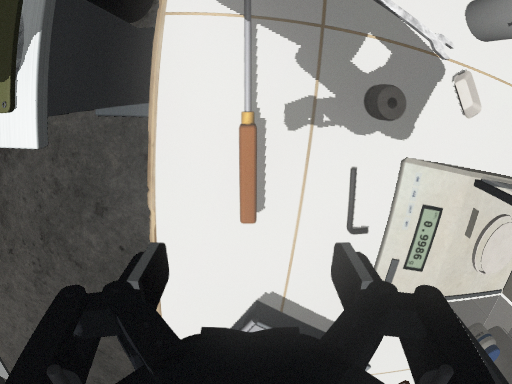

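View pics/side15.png

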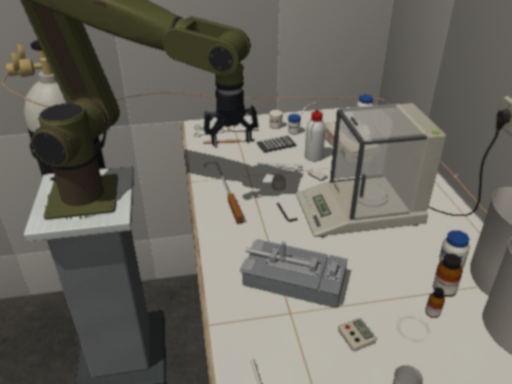

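The rod lies flat on the worktop (handle at ~(236,207)), clear of the box. The bolt is drawn, with its knob at ~(283,245), and the gripper is open and clear.

```bash
python3 -c "
from station import r
print(r.close_job())"
```

```text
the job is handed in; nothing more can be done
None
```

The bolt is fully open and the hooked rod is back on the worktop where it started, about 0.2 m clear of the box. I handed the job in at about 18.4 s.

- **Method:** I gripped the rod by its handle and lowered the hook over the knob. I drew the bolt until it met its stop, eased the hook off, lifted it clear and laid the rod down. The hand stayed off the bolt throughout.
- **At the stop:** the pull force rose to about 20 N with no further motion, which was the highest wrist reading I saw.
- **Bolt travel:** the side picture shows the knob moved about 53 mm. It now stands 32 mm in front of the box's middle, which is where 60 mm of travel from fully shut would put it. The bolt started up to 8 mm drawn, so the two figures agree.
- **Final pictures:** the rod lies flat with the gripper open above it, touching nothing.
- **Disagreements:** before lowering, the modelled hook position and the pictures differed by several mm. I shifted the rod 6 mm sideways and 3 mm back and checked again before going down. In the last check one detector also marked the rod as the bolt knob, and I discounted it against the picture.

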